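# Condition a rubber tube in the lever test press and hold it at test load

## Robot

A 6-joint arm with a two-finger parallel gripper is mounted at the origin on a cart in front of the work surface, level with it; the furniture and walls round the work are solid. World frame = base frame: x ahead of the robot, y to its left, z up, the work surface at z = 0. Lengths are in m, angles in rad, forces in N, time in s.
With the tool pointing down it reaches from about 0.375 to 0.9 m from the base axis. Payload 3.1 kg.
Tool frame: the origin (TCP) lies on the centre line of the jaws, within the pads' length; the fingertips stand 17 mm ahead of it and the grasp point (between the pads) lies 2 mm behind it; y points along the fingers, z is the direction in which the jaws open and shut, and the axes are right-handed (so a half turn about y gives the same grasp; the last joint's range is limited). The gripper opens to 85 mm and grips with 20 to 120 N. Pads are 22 mm wide; open, the fingers measure 114 mm over their backs; the gripper's body (76 mm by 85 mm) begins 54 mm behind the grasp point. The pads swing forward as they close: fully open they stand 13 mm farther back than shut.
Start: joints at [1.095, 0.527, 1.433, -0, 1.181, -0.178], TCP at [0.183, 0.597, 0.248] pointing down, gripper open.
Joint ranges: [-3.08, 3.08], [-0.75, 2.2], [0.22, 2.44], [-1.43, 4.57], [0, 2.65], [-2.85, 2.85]. Speed limits (rad/s): [2.79, 2.79, 3.14, 3.14, 3.14, 3.14].

## Interface

Orientations are given as a unit quaternion [x, y, z, w].
In Python, from station import manip gives the robot as it stands.
- The arm moves only by the shell command python3 -m handwheel 'ROWS' [FORCE]. ROWS is JSON, one flat list of numbers, 7 for each row, row after row: the shift along the tool's x, y, z in cm, then the turn, a rotation vector about the tool's x, y, z in rad, then the finger opening in cm, from 0 to 8.54. A call has 1 to 10 rows; each row is the pose to reach, as a shift and turn from the pose commanded when the call began, along the tool's axes at that moment; what a row does not reach only later rows make up. A row lasts 1/12 s, in which the tool goes at most 41.7 mm and 7.16 degrees, less where a joint would pass 70% of its speed; a pose out of reach is approached as far as the arm can. A call with a gripper value outside its range is refused whole. The fingers move at their own pace and stop on an object; FORCE is the grip in N (left out, the last holds). Time passes only in rows, so rows that repeat a pose let the fingers close. It gives the time, the measured TCP pose, the force and the opening at its end, in the units of the state.
- manip.sense(): the state, without advancing time (a new reading comes with each control period).
- manip.snapshot(name): name is "scene" or "top" or "wrist"; returns a dict with "frame" (384x512x3 uint8, red, green, blue), "depth" (384x512 float32, m along the optical axis (not along the pixel's ray), 0 where there is no reading), "camera_matrix" (3x3 intrinsics, pixels), "rvec" (rotation vector, rad) and "tvec" (3), from world to camera coordinates, as OpenCV has them. Camera axes: x right, y down, z forward; pixel columns grow to the right and rows downward; lengths in m; the calibration is good to about 2 mm. A picture is of the moment at which its call begins.
- manip.sign_off(): hands the job in, once; it reports no verdict.
The state is a dict: "t": time; "q": joint angles; "qd": joint speeds; "tau": joint torques, N m; "tcp_pos": TCP position; "tool_rot": TCP orientation; "force": force on the tool from outside, world axes, zero at the start; "ft_torque": the same for the moment, N m; "finger_gap": opening from 0.0 (shut) to 1.0 (fully open).
Only numpy, scipy, OpenCV 4.12 (cv2) and the standard library are available. Lean on these libraries where they do the work, as an engineer would, in place of code of your own. Each camera call takes 0.05 s, during which the arm holds its last target.

## Task

Lay the loose black rubber tube in the vee cradle of the test press and push the shuttle fully home under the foot. Condition the rubber with a full stroke: pull the red lever handle down to its stop and let it come all the way back up. Then pull the handle down again until the dial needle stands in the green band and finish while holding it there: do not let go, the load must stay on for the reading; leave the tools lying on the bench undisturbed.

Things in the scene. Friction and masses are not known exactly. Their poses are not given: they have to be found in the camera images.
- tube_center (a point): black rubber tube, 27 mm in diameter and 59 mm long, 30 g, lying on the bench in front of the press; this point is its centre, 13.6 mm above what it lies on; its y axis runs along the tube
- cradle (a point): where the tube's centre comes to lie in the vee cradle on the shuttle, 50 mm above the bench; x runs along the vee (the tube's direction), y along the shuttle's travel, pointing away from the foot, z up. The open vee is 50 mm long, 26 mm wide over its lips, which end 8 mm below this point, so fingers pass outside it; the shuttle's plate is 27 mm below. Free above at the loading end
- knob (a point): black upright knob on the shuttle, 19 mm in diameter, for pushing the shuttle: this point is on its axis, 13 mm below its top and 25 mm above the shuttle's plate; 130 mm from the cradle on the side away from the foot, and moves with it; at home still 93 mm clear of the side of the press head (blue, 70 mm wide, top 186 mm above the bench, the dial on its front)
- shuttle (a joint): travel of the shuttle in m: 0 at the loading end, 0.150 fully home with the cradle under the foot; it moves along the cradle's -y axis, takes about 2 N and stays where it is left. It starts between 0 and 0.015
- handle: red round crossbar handle of the lever, a sleeve 18 mm in diameter and 92 mm long that turns freely on its spindle; origin at its centre, y axis along the bar (parallel to the cradle's y axis). At rest it stands about 232 mm above the bench
- lever_hinge (a point): point on the lever's level hinge axis (parallel to the bar), 146 mm above the bench; the bar's axis circles it at 150 mm radius, the bar's centre 55 mm to its -y side (axes as the cradle's). At rest the lever points 0.61 rad above level, to -x of the hinge (towards the robot); pulled down it goes to 0.44 rad below level at the stop
- lever (a joint): angle of the lever in rad: 0 at rest (up), 1.05 at its lower stop; a spring brings it back to 0 (4 N at the bar at rest, about 9 N at the stop with a tube under the foot). The foot moves down 22 mm per rad and meets a tube lying in the cradle at about 0.44
- needle (a joint): dial needle in rad, 0 (lower left) with no load, clockwise as the load grows; the green band is 2.6 to 3.3 rad (about 10 N on the tube), which a tube in the cradle gives at lever angles of about 0.84 to 0.94; about 4.0 with the lever at its stop. It moves only while the foot presses on a tube
- lot_stamp: bystander: wooden-handled hand stamp, 25 x 34 x 64 mm, standing on the bench; origin under its base
- plug_gauge_0: bystander: steel plug gauge with a green ring, 97 mm long, 22 mm thick, lying on the bench; origin at its underside
- plug_gauge_1: bystander: steel plug gauge with a red ring, 97 mm long, 23 mm thick, lying on the bench; origin at its underside
- caliper: bystander: digital caliper, 236 mm long, lying on the bench; origin at its underside
Mind the look-alikes: they are no part of the job. What is shaped like the part that bears tube_center but pink is not meant.

How it is judged:
On the way, in this order (a step that is already met when the one before it is completed fails the run):
1. the tube lies in the vee cradle (x of tube_center in the frame of cradle between -0.01 and 0.01 m and y of tube_center in the frame of cradle between -0.004 and 0.004 m and z of tube_center in the frame of cradle between -0.004 and 0.004 m and angle between the y axis of tube_center and the x axis of cradle, either way round below 0.15 rad), for 0.2 s.
2. the shuttle is fully home with the tube in the cradle (all of step 1 and value of joint shuttle above 0.146 m), for 0.2 s.
3. full stroke: the lever is down at its stop with the tube under the foot (all of step 2 and value of joint lever above 1 rad and value of joint needle above 3.6 rad), for 0.1 s.
4. the lever has come all the way back up (all of step 2 and value of joint lever below 0.08 rad), for 0.1 s.
At the end, for the whole second after the job is handed in: The tube lies in the vee cradle (centre within 10 mm along the cradle, 4 mm across and in height, within 0.15 rad of it), the shuttle is home (over 0.146 m), and the robot holds the lever handle (over 1 N) with the needle in the green band, 2.6 to 3.3 rad, through the last second (all of step 2 and value of joint needle between 2.6 and 3.3 rad and contact force between any of the fingers, the arm and handle above 1 N); the arm keeps its last pose, push and grip.
It fails at once if a bystander was moved more than 25 mm (distance of any of lot_stamp, plug_gauge_0, plug_gauge_1, caliper from where it was at the start of the episode above 0.025 m).
It fails at once if the lot stamp was knocked over (angle between lot_stamp's own z axis and vertical above 0.5 rad).
It also fails if it takes over 70 s, if anything falls off the work surface, if the arm or the gripper's body presses on something with over 40 N, if the wrist force passes 120 N, or if a joint passes its speed limit or range.

## Working session

There is one attempt and no reset: what is moved stays moved. The work goes in short steps, Python scripts to look and compute and a shell command to move; the robot and the scene stay as the last step left them, time stands still between calls to the robot, and variables do not carry over. Pictures are saved under pics/ and viewed, and the job is handed in when it is done.

```bash
ls; mkdir -p pics; cat > h.py <<'E'
import numpy as np,cv2
from station import manip
from scipy.spatial.transform import Rotation as R
def snap(n,save=None):
    s=manip.snapshot(n)
    if save: cv2.imwrite('pics/'+save,s['frame'][:,:,::-1])
    return s
def world(s,u,v,d=None):
    K=s['camera_matrix'];Rm=cv2.Rodrigues(np.array(s['rvec'],float))[0];t=np.array(s['tvec']).ravel()
    if d is None: d=s['depth'][int(v),int(u)]
    p=np.linalg.inv(K)@np.array([u,v,1.])*d
    return Rm.T@(p-t)
def onz(s,u,v,z):
    K=s['camera_matrix'];Rm=cv2.Rodrigues(np.array(s['rvec'],float))[0];t=np.array(s['tvec']).ravel()
    c=-Rm.T@t; r=Rm.T@np.linalg.inv(K)@np.array([u,v,1.]); return c+r*(z-c[2])/r[2]
def proj(s,p):
    return cv2.projectPoints(np.array(p,float).reshape(-1,1,3),np.array(s['rvec'],float),np.array(s['tvec'],float),s['camera_matrix'],None)[0][:,0]
def crop(s,u0,v0,u1,v1,name,k=4):
    cv2.imwrite('pics/'+name,cv2.resize(s['frame'][v0:v1,u0:u1,::-1],None,fx=k,fy=k,interpolation=cv2.INTER_CUBIC))
E
python3 - <<'E'
from h import *
for n in ['scene','top','wrist']: snap(n,n+'0.png')
s=manip.sense(); print({k:s[k] for k in s})
E
```

```text
pics
{'t': 0.15, 'q': array([ 1.09452558e+00,  5.28259502e-01,  1.43358545e+00,  1.24589904e-05,
        1.18138385e+00, -1.78504973e-01]), 'qd': array([ 0.00064364, -0.00167883, -0.002979  , -0.00111144,  0.000135  ,
        0.00058411]), 'tau': array([ 9.55093528e-04, -4.42743301e+01, -1.78277367e+01, -2.12953232e-04,
        5.56241255e-03, -3.12463740e-06]), 'tcp_pos': array([0.18310315, 0.59705126, 0.24756133]), 'tool_rot': array([ 0.69983029, -0.1050791 ,  0.10469935, -0.69873743]), 'force': array([ 0.43181809, -0.44267313, -0.03915748]), 'ft_torque': array([-0.03413384,  0.05264176, -0.03549625]), 'finger_gap': 0.9960447652523262}
```

View pics/scene0.png

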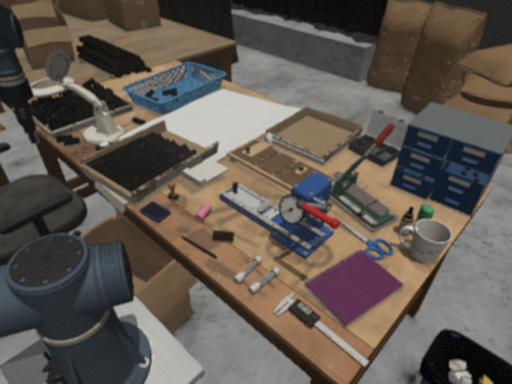

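View pics/top0.png

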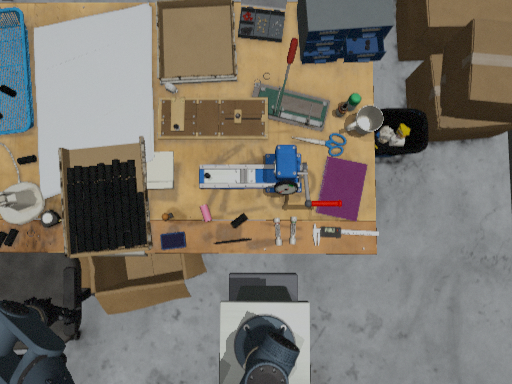

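View pics/wrist0.png

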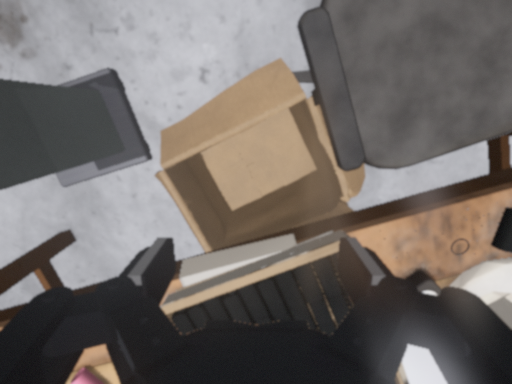

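```bash
python3 - <<'E'
from h import *
s=snap('top'); crop(s,150,130,350,260,'top1.png')
for n,(u,v,z) in dict(tube=(239,220,.027),pink=(206,212,.027),base=(265,340,0),stamp=(167,216,.06)).items(): print(n,onz(s,u,v,z), s['depth'][v,u],world(s,u,v))
print(-cv2.Rodrigues(s['rvec'])[0].T@s['tvec'].ravel(),s['camera_matrix'])
s=snap('scene'); crop(s,140,160,340,310,'sc1.png')
E
```

```text
tube [0.43728901 0.09098259 0.027     ] 1.4021285 [0.43731519 0.09116152 0.0234503 ]
pink [0.46508998 0.20859649 0.027     ] 1.3996797 [0.46501124 0.2082078  0.02989391]
base [ 0.01657745 -0.00259538  0.        ] 1.0980562 [0.10258382 0.00220846 0.29943118]
stamp [0.44970742 0.33965536 0.06      ] 1.3710471 [0.44972005 0.33983259 0.05924037]
[0.42694819 0.02032564 1.42870578] [[394.51887361   0.         253.40938304]
 [  0.         394.51887361 190.11449406]
 [  0.           0.           1.        ]]
```

View pics/top1.png

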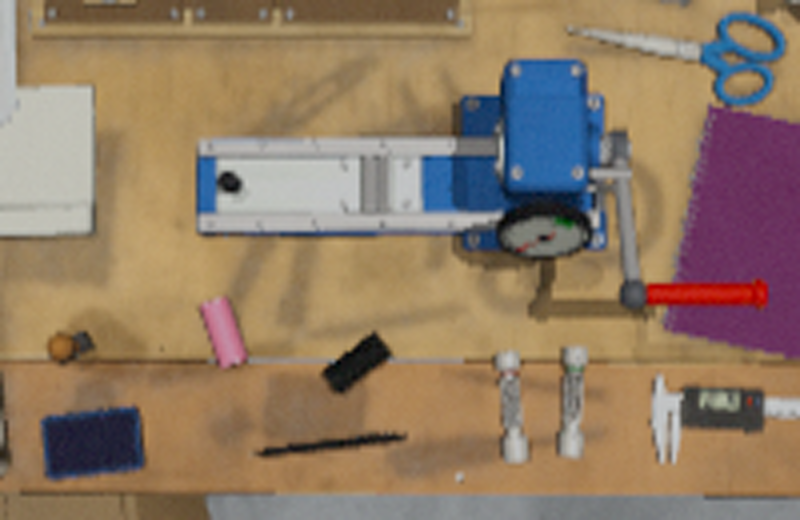

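View pics/sc1.png

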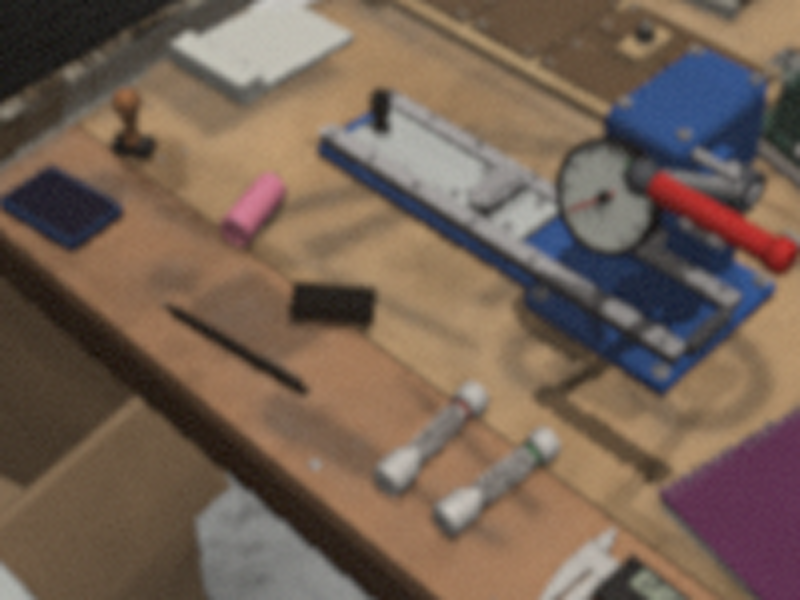

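```bash
cat >> h.py <<'E'
def down(yaw):  # tool y down; z (jaw) axis at world yaw angle
    z=np.array([np.cos(yaw),np.sin(yaw),0]); y=np.array([0,0,-1.]); x=np.cross(y,z)
    return R.from_matrix(np.c_[x,y,z])
def delta(pos,rot,cur=None):
    s=manip.sense(); Rc=R.from_quat(s['tool_rot']); p=s['tcp_pos']
    d=Rc.inv().apply(np.array(pos)-p)*100
    rv=(Rc.inv()*rot).as_rotvec()
    print('shift cm',np.round(d,2),'rv',np.round(rv,3),'rows>=',np.linalg.norm(d)/4.17,np.degrees(np.linalg.norm(rv))/7.16)
E
python3 - <<'E'
from h import *
s=manip.sense(); print(R.from_quat(s['tool_rot']).as_matrix().round(3))
t=snap('top')
for n,(u,v,z) in dict(cradle=(243.75,176,.042),knob=(207.5,175.5,.06),railtopL=(200,166.8,.03),railtopR=(270,166.3,.03),rbL=(200,186,.03),rbR=(270,186.5,.03),tubeA=(233.5,226,.0136),tubeB=(245.3,215.5,.0136),bar0=(312,203.5,.232),bar1=(340,203.3,.232)).items(): print(n,onz(t,u,v,z),t['depth'][int(v),int(u)])
f=t['frame'][205:235,225:255].astype(int).sum(2); m=(f<130).astype(np.uint8)
cs=max(cv2.findContours(m,0,2)[0],key=cv2.contourArea); print(cv2.minAreaRect(cs),np.array(cs)[:,0].mean(0)+[225,205])
E
```

```text
[[ 0.956 -0.     0.293]
 [-0.293 -0.001  0.956]
 [-0.    -1.    -0.001]]
cradle [0.59254109 0.07463285 0.042     ] 1.4090896
knob [0.59174554 0.20080478 0.06      ] 1.381188
railtopL [0.626643   0.23213208 0.03      ] 1.4119428
railtopR [ 0.62916551 -0.01851211  0.03      ] 1.4119564
rbL [0.55756471 0.23101676 0.03      ] 1.4061586
rbR [ 0.55666653 -0.01861177  0.03      ] 1.4097235
tubeA [0.41590468 0.11116374 0.0136    ] 1.3962505
tubeB [0.45356626 0.06920812 0.0136    ] 1.4035187
bar0 [ 0.48667127 -0.14022699  0.232     ] 1.1875095
bar1 [ 0.48763061 -0.22480432  0.232     ] 1.1796154
((13.600000381469727, 15.30000114440918), (6.800000190734863, 15.800002098083496), 53.13010025024414) [238.         220.61904762]
```

```bash
python3 - <<'E'
from h import *
delta([.435,.09,.2],down(np.radians(42)))
E
```

```text
shift cm [ 38.95   4.82 -41.11] rv [0.001 0.54  0.   ] rows>= 13.629572891409602 4.3210195811210745
```

```bash
python3 -m handwheel '[2,0.2,-2,0,0.05,0,8.5, 5,0.6,-5.3,0,0.1,0,8.5, 8,1,-8.4,0,0.16,0,8.5, 11,1.4,-11.6,0,0.22,0,8.5, 14,1.7,-14.8,0,0.28,0,8.5, 17,2.1,-18,0,0.34,0,8.5, 20,2.5,-21,0,0.4,0,8.5, 23,2.8,-24.3,0,0.46,0,8.5, 26,3.2,-27.4,0,0.5,0,8.5, 29,3.6,-30.6,0,0.54,0,8.5]' 40; python3 - <<'E'
from h import *
delta([.435,.09,.2],down(np.radians(42)))
E
```

```text
t: 1.13
tcp_pos: [0.3627, 0.2359, 0.2143]
tool_rot: [-0.645, 0.288, -0.288, 0.646]
force: [1.1, -0.2, -0.5]
finger_gap: 0.997
shift cm [15.68  1.43 -4.37] rv [-0.001 -0.002  0.   ] rows>= 3.918424775819549 0.01563665261652491
```

```bash
python3 -m handwheel '[3,0.3,-0.9,0,0,0,8.5, 6.5,0.6,-1.8,0,0,0,8.5, 10,1,-2.8,0,0,0,8.5, 13,1.3,-3.6,0,0,0,8.5, 15,1.4,-4.3,0,0,0,8.5, 15.6,1.4,-4.3,0,0,0,8.5, 15.6,1.4,-4.3,0,0,0,8.5]'; python3 - <<'E'
from h import *
delta([.435,.09,.2],down(np.radians(42)))
s=snap('wrist','w1.png')
E
```

```text
t: 1.72
tcp_pos: [0.4358, 0.0917, 0.2002]
tool_rot: [-0.645, 0.288, -0.289, 0.646]
force: [-0.2, 0.2, 1.0]
finger_gap: 0.994
shift cm [ 0.07  0.02 -0.17] rv [-0.001 -0.003  0.001] rows>= 0.044433667794533324 0.027825644098933844
```

View pics/w1.png

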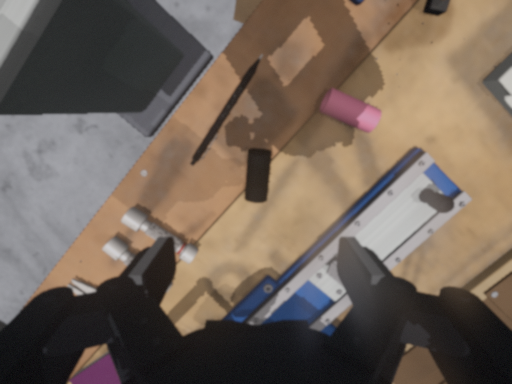

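```bash
python3 - <<'E'
from h import *
s=snap('wrist'); crop(s,200,110,320,220,'w1c.png',5)
for uv in [(258,175),(247,150),(270,150),(247,200),(267,200),(436,198),(350,107)]: print(uv,onz(s,*uv,.0136),world(s,*uv))
E
```

```text
(258, 175) [0.43877981 0.09315873 0.0136    ] [0.43651032 0.09551566 0.027659  ]
(247, 150) [0.4100965  0.10639084 0.0136    ] [ 0.4110736   0.10463366 -0.00042097]
(270, 150) [0.42947309 0.12377822 0.0136    ] [0.43119614 0.12286585 0.00051294]
(247, 200) [0.44947403 0.06169177 0.0136    ] [0.44768198 0.0641494  0.02276045]
(267, 200) [0.46723281 0.07762053 0.0136    ] [0.46628119 0.07843988 0.01736988]
(436, 198) [0.61539825 0.21388614 0.0136    ] [0.58854996 0.20581    0.0505656 ]
(350, 107) [0.46244954 0.21596386 0.0136    ] [0.45914911 0.21283054 0.0275183 ]
```

View pics/w1c.png

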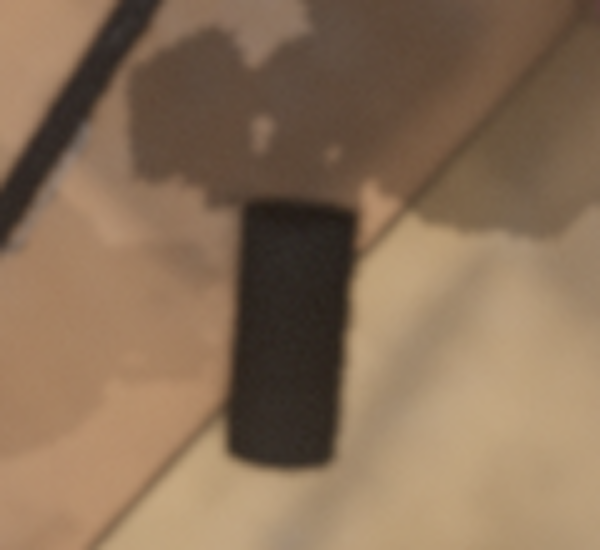

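```bash
python3 - <<'E'
from h import *
s=snap('wrist')
a=onz(s,259.8,151.2,.0136);b=onz(s,256.1,202.3,.0136)
print(a,b,(a+b)/2,np.linalg.norm(a-b),np.degrees(np.arctan2(*(b-a)[[1,0]])))
c=-cv2.Rodrigues(s['rvec'])[0].T@s['tvec'].ravel();print(c)
d=s['depth'][145:208,240:276];v,u=np.mgrid[145:208,240:276]
P=np.array([world(s,x,y) for x,y in zip(u.ravel(),v.ravel())])
m=P[:,2]>.008; Q=P[m];print(m.sum(),Q.mean(0),Q[:,2].max())
r=cv2.minAreaRect(Q[:,:2].astype(np.float32)*1000);print(r)
T=Q[Q[:,2]>.024];print(len(T),T.mean(0)); print(cv2.fitLine(T[:,:2].astype(np.float32),2,0,.01,.01).ravel())
E
```

```text
[0.42093471 0.11572619 0.0136    ] [0.4586956  0.06751872 0.0136    ] [0.43981515 0.09162246 0.0136    ] 0.061235976295758505 -51.9284091744844
[0.38761084 0.14617357 0.32626734]
1207 [0.4379404  0.09352111 0.02754226] 0.3262673414323393
((425.7963562011719, 110.19445037841797), (27.180286407470703, 103.44277954101562), 37.0425910949707)
836 [0.43782399 0.09381433 0.03049136]
[ 0.62280905 -0.7823739   0.43782398  0.09381433]
```

```bash
python3 - <<'E'
from h import *
delta([.4385,.0925,.0185],down(np.radians(38.3)))
E
```

```text
shift cm [ 0.44 18.16  0.28] rv [ 0.     0.065 -0.001] rows>= 4.356381099784825 0.5232536042079466
```

```bash
python3 -m handwheel '[0.2,3,0.1,0,0.03,0,6, 0.4,6.5,0.2,0,0.06,0,6, 0.4,10,0.28,0,0.065,0,6, 0.4,12.5,0.28,0,0.065,0,6, 0.4,14,0.28,0,0.065,0,6, 0.4,14,0.28,0,0.065,0,6, 0.4,14,0.28,0,0.065,0,6]'; python3 - <<'E'
from h import *
delta([.4385,.0925,.0185],down(np.radians(38.3)))
s=snap('wrist','w2.png'); s=snap('scene'); crop(s,180,180,300,270,'sc2.png',5)
E
```

```text
t: 2.45
tcp_pos: [0.4383, 0.0929, 0.0597]
tool_rot: [0.637, -0.309, 0.307, -0.636]
force: [-0.8, -1.2, 0.6]
finger_gap: 0.704
shift cm [ 0.05  4.12 -0.  ] rv [ 0.002  0.002 -0.002] rows>= 0.9890333410460541 0.022217164678537352
```

View pics/w2.png

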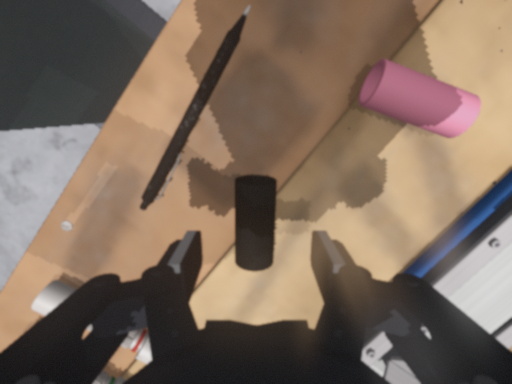

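View pics/sc2.png

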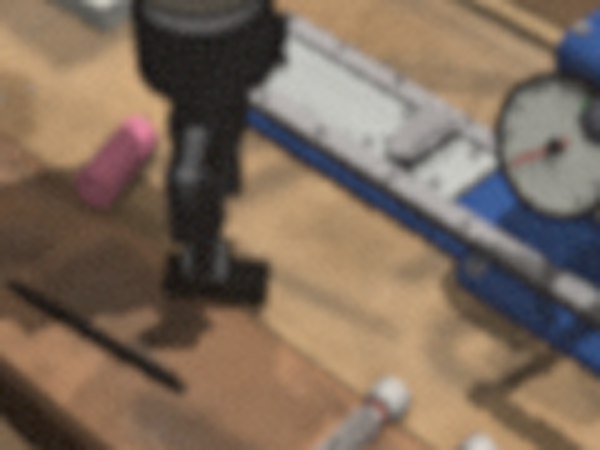

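```bash
python3 - <<'E'
from h import *
s=snap('wrist')
a=onz(s,256,180,.0136);b=onz(s,255,268,.0136)
print(a,b,(a+b)/2,np.linalg.norm(a-b),np.degrees(np.arctan2(*(b-a)[[1,0]])))
t=proj(s,[[.4385,.0925,.0136]]);print(t)
E
```

```text
[0.42386939 0.11404524 0.0136    ] [0.46353834 0.06278225 0.0136    ] [0.44370387 0.08841375 0.0136    ] 0.06481912241569528 -52.26614366844234
[[253.18207441 217.35046486]]
```

```bash
python3 - <<'E'
from h import *
s=snap('wrist')
for za,zb in [(.003,.024),(.0,.027),(.006,.02)]:
  a=onz(s,256,176,za);b=onz(s,255,270,zb)
  print((a+b)/2,np.linalg.norm((a-b)[:2]),np.degrees(np.arctan2(*(b-a)[[1,0]])))
crop(s,200,150,320,290,'w2c.png',4)
E
```

```text
[0.44253637 0.09015422 0.0135    ] 0.060080232045252924 -52.345259344941326
[0.44217032 0.09062693 0.0135    ] 0.057454435385045896 -52.37914925794489
[0.44309936 0.0894312  0.013     ] 0.06334297861746062 -52.30908716649443
```

View pics/w2c.png

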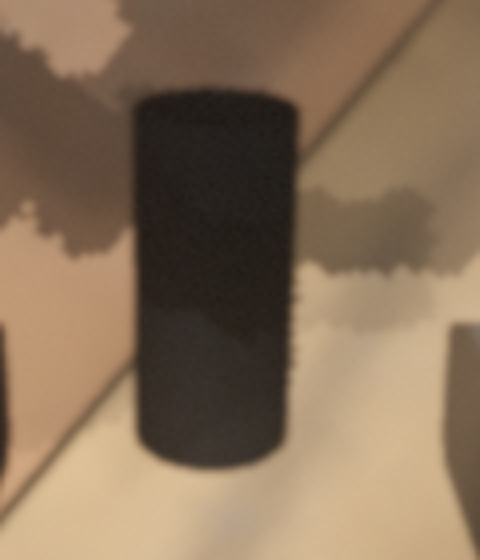

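```bash
python3 - <<'E'
from h import *
delta([.4423,.0905,.0185],down(np.radians(37.8)))
E
```

```text
shift cm [0.27 4.29 0.07] rv [-0.002  0.009  0.002] rows>= 1.030172669469514 0.07602288950078007
```

```bash
python3 -m handwheel '[0.2,1.5,0.05,0,0.01,0,6, 0.27,3,0.07,0,0.01,0,6, 0.27,3.9,0.07,0,0.01,0,6, 0.27,4.1,0.07,0,0.01,0,6, 0.27,4.1,0.07,0,0.01,0,6]';python3 - <<'E'
from h import *
delta([.4423,.0905,.0185],down(np.radians(37.8)))
s=snap('wrist','w3.png')
E
```

```text
t: 3.07
tcp_pos: [0.4413, 0.0901, 0.0192]
tool_rot: [0.635, -0.312, 0.312, -0.635]
force: [0.0, 0.8, -1.0]
finger_gap: 0.699
shift cm [0.03 0.07 0.1 ] rv [ 0.    -0.002 -0.   ] rows>= 0.029754749341197102 0.014679877818254842
```

View pics/w3.png

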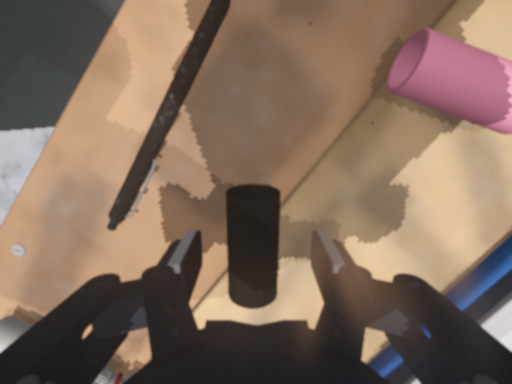

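```bash
python3 -m handwheel '[0,0,0,0,0,0,4, 0,0,0,0,0,0,2.4, 0,0,0,0,0,0,2, 0,0,0,0,0,0,2, 0,0,0,0,0,0,2, 0,0,0,0,0,0,2]' 30; python3 - <<'E'
from h import *
s=snap('wrist','w4.png')
E
```

```text
t: 3.62
tcp_pos: [0.4417, 0.0901, 0.0197]
tool_rot: [-0.635, 0.311, -0.312, 0.635]
force: [-0.3, -0.4, 5.4]
finger_gap: 0.304
```

View pics/w4.png

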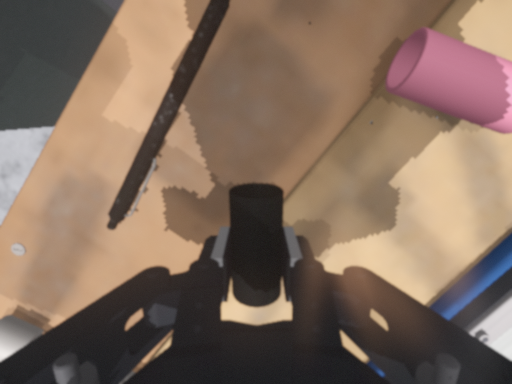

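```bash
python3 -m handwheel '[0,-2,0,0,0,0,2, 0,-5,0,0,0,0,2, 0,-8,0,0,0,0,2, 0,-12,0,0,0,0,2, 0,-16,0,0,0,0,2, 0,-18,0,0,0,0,2, 0,-18,0,0,0,0,2]'; python3 - <<'E'
from h import *
print(manip.sense()['q'])
delta([.66,.11,.2],down(np.radians(90)))
E
```

```text
t: 4.25
tcp_pos: [0.4442, 0.0901, 0.2034]
tool_rot: [-0.633, 0.308, -0.315, 0.636]
force: [-0.2, -0.0, -0.7]
finger_gap: 0.306
[-4.73009288e-02  3.66866474e-01  1.90544723e+00  6.02401485e-05
  8.58759768e-01 -7.05723170e-01]
shift cm [11.63  0.57 18.28] rv [-0.004 -0.912  0.01 ] rows>= 5.1981559581094166 7.301767545657775
```

```bash
python3 -m handwheel '[1.5,0,2.3,0,-0.1,0,2, 3,0,4.6,0,-0.22,0,2, 4.5,0.1,7,0,-0.34,0,2, 6,0.2,9.3,0,-0.46,0,2, 7.5,0.3,11.5,0,-0.58,0,2, 9,0.4,14,0,-0.7,0,2, 10.5,0.5,16.5,0,-0.82,0,2, 11.6,0.5,18.3,0,-0.91,0,2, 11.6,0.5,18.3,0,-0.91,0,2, 11.6,0.5,18.3,0,-0.91,0,2]'; python3 - <<'E'
from h import *
print(manip.sense()['q'])
s=snap('wrist','w5.png'); np.save('/tmp/d5.npy',s['depth'])
E
```

```text
t: 5.08
tcp_pos: [0.6568, 0.1101, 0.1916]
tool_rot: [0.707, -0.003, 0.0, -0.707]
force: [-0.6, 0.1, -0.6]
finger_gap: 0.3
[-1.29168940e-03  6.45929685e-01  1.37254623e+00 -2.29363249e-05
  1.12656721e+00 -1.56828802e+00]
```

View pics/w5.png

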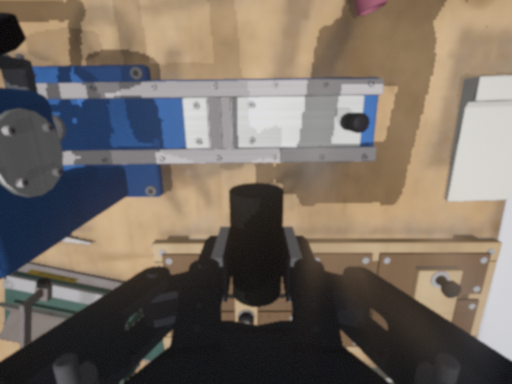

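```bash
python3 - <<'E'
from h import *
s=snap('wrist'); crop(s,160,65,400,175,'w5c.png',3)
E
```

```text
(no output)
```

View pics/w5c.png

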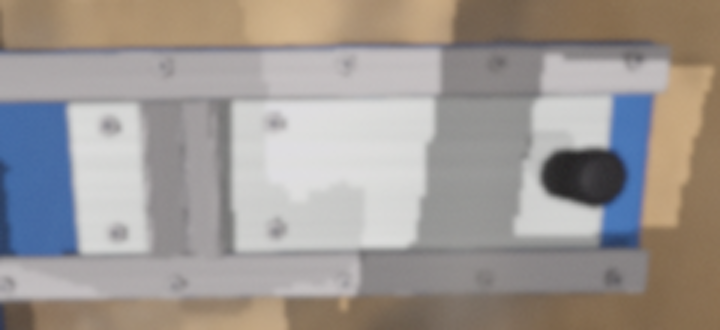

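```bash
python3 - <<'E'
from h import *
s=snap('wrist'); np.set_printoptions(suppress=True,precision=4,linewidth=150)
for v in (108,122,138):
  P=np.array([world(s,u,v) for u in range(200,246)]); print(v); print((P[:,[0,1,2]]*1000).round(1)[::1])
for u in (225,):
  P=np.array([world(s,u,v) for v in range(90,160,1)]); print((P*1000).round(0).tolist())
K=[world(s,u,v) for u,v in [(357,122),(362,124),(360,118)]];print(K)
E
```

```text
108
[[582.7  52.6  23.7]
 [582.7  53.7  23.9]
 [582.7  54.6  23.3]
 [582.7  55.4  22. ]
 [582.7  56.7  23.7]
 [582.7  57.7  23.2]
 [582.7  58.7  23.2]
 [582.9  62.8  41.1]
 [582.9  63.9  41.9]
 [582.9  64.6  40.7]
 [582.9  65.6  40.4]
 [582.9  66.4  39.6]
 [582.9  67.2  38.7]
 [582.8  68.   37.3]
 [582.8  68.8  36.4]
 [582.9  69.9  37. ]
 [582.8  70.6  35.1]
 [582.8  71.6  34.8]
 [582.8  72.4  33.6]
 [582.8  73.5  34.3]
 [582.8  74.3  33. ]
 [582.8  75.2  32.1]
 [582.9  76.5  35.2]
 [582.8  77.4  33.8]
 [582.9  78.6  35.7]
 [582.9  79.5  35.1]
 [582.9  80.6  36.9]
 [582.9  81.8  38.2]
 [582.9  82.8  39.3]
 [582.9  83.7  38.6]
 [582.9  84.8  39.2]
 [583.   86.   41.9]
 [582.9  86.9  41.1]
 [582.9  87.7  39.9]
 [582.8  87.4  23.3]
 [582.8  88.6  25.1]
 [582.8  89.5  23.6]
 [582.8  90.5  22.6]
 [582.8  91.6  23.7]
 [582.8  92.6  23.3]
 [582.8  93.5  22.2]
 [582.8  94.5  22.2]
 [582.8  95.6  23.5]
 [582.8  96.6  22.4]
 [582.8  97.7  24.4]
 [582.8  98.7  24.1]]
122
[[596.6  51.8  23.5]
 [596.6  53.   24.3]
 [596.6  53.9  23.6]
 [596.6  54.8  23.2]
 [596.6  55.9  23.2]
 [596.6  56.8  22.6]
[... 2683 characters left out ...]
79.0, 36.0], [606.0, 79.0, 35.0], [607.0, 79.0, 35.0], [608.0, 79.0, 35.0], [609.0, 79.0, 35.0], [610.0, 78.0, 34.0], [611.0, 79.0, 36.0], [612.0, 79.0, 36.0], [613.0, 78.0, 34.0], [614.0, 78.0, 36.0], [615.0, 78.0, 35.0], [616.0, 78.0, 35.0], [617.0, 78.0, 34.0], [618.0, 78.0, 35.0], [619.0, 78.0, 35.0], [620.0, 78.0, 34.0], [621.0, 78.0, 35.0], [622.0, 78.0, 35.0], [623.0, 78.0, 35.0], [625.0, 77.0, 26.0], [626.0, 77.0, 28.0], [627.0, 77.0, 27.0], [628.0, 77.0, 27.0], [629.0, 77.0, 27.0], [630.0, 77.0, 27.0], [632.0, 77.0, 27.0], [633.0, 77.0, 28.0], [634.0, 77.0, 27.0], [635.0, 77.0, 28.0]]
[array([0.5957, 0.202 , 0.0598]), array([0.5975, 0.2062, 0.0612]), array([0.5922, 0.2045, 0.0594])]
```

```bash
python3 - <<'E'
from h import *
s=snap('wrist'); p=manip.sense()['tcp_pos'];print(p)
P=np.array([world(s,256,v) for v in range(178,320,3)])-p;print((P*1000).round(0).tolist())
P=np.array([world(s,u,215) for u in range(222,292,3)])-p;print((P*1000).round(0).tolist())
crop(s,190,160,320,330,'w5d.png',3)
E
```

```text
[0.65554135 0.11016754 0.19329406]
[[7.0, -0.0, -193.0], [11.0, -0.0, -193.0], [-32.0, -0.0, -17.0], [-30.0, -0.0, -18.0], [-29.0, -0.0, -18.0], [-27.0, -0.0, -18.0], [-33.0, -0.0, 6.0], [-32.0, -0.0, 8.0], [-30.0, -0.0, 8.0], [-29.0, -0.0, 8.0], [-28.0, -0.0, 8.0], [-26.0, -0.0, 7.0], [-25.0, -0.0, 8.0], [-23.0, -0.0, 7.0], [-22.0, -0.0, 8.0], [-20.0, -0.0, 8.0], [-18.0, -0.0, 7.0], [-17.0, -0.0, 8.0], [-16.0, -0.0, 8.0], [-14.0, -0.0, 7.0], [-12.0, -0.0, 7.0], [-11.0, -0.0, 7.0], [-10.0, -0.0, 8.0], [-7.0, -0.0, 7.0], [-5.0, -0.0, 6.0], [-5.0, -0.0, 7.0], [-3.0, -0.0, 7.0], [-1.0, -0.0, 7.0], [0.0, -0.0, 7.0], [2.0, -0.0, 7.0], [5.0, -0.0, 6.0], [6.0, -0.0, 7.0], [7.0, -0.0, 8.0], [9.0, -0.0, 6.0], [11.0, -0.0, 7.0], [12.0, -0.0, 7.0], [15.0, -0.0, 6.0], [16.0, -0.0, 7.0], [18.0, -0.0, 7.0], [18.0, -0.0, 8.0], [21.0, -0.0, 8.0], [23.0, -0.0, 7.0], [25.0, -0.0, 7.0], [140.0, -1.0, -133.0], [144.0, -1.0, -133.0], [149.0, -1.0, -134.0], [151.0, -1.0, -132.0], [156.0, -1.0, -133.0]]
[[54.0, -43.0, -194.0], [53.0, -39.0, -192.0], [53.0, -35.0, -192.0], [-21.0, -13.0, -1.0], [-22.0, -11.0, 2.0], [-23.0, -9.0, 4.0], [-23.0, -8.0, 5.0], [-23.0, -6.0, 6.0], [-24.0, -5.0, 6.0], [-23.0, -4.0, 6.0], [-24.0, -2.0, 7.0], [-24.0, -1.0, 7.0], [-24.0, 1.0, 7.0], [-24.0, 2.0, 7.0], [-23.0, 3.0, 6.0], [-23.0, 5.0, 5.0], [-23.0, 6.0, 6.0], [-23.0, 8.0, 5.0], [-23.0, 9.0, 4.0], [-22.0, 11.0, 2.0], [-21.0, 12.0, -1.0], [54.0, 35.0, -193.0], [54.0, 39.0, -193.0], [54.0, 43.0, -193.0]]
```

View pics/w5d.png

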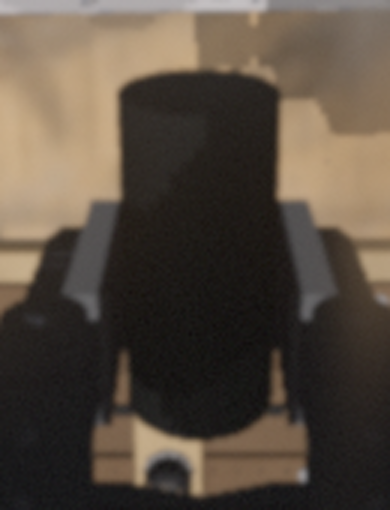

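```bash
python3 - <<'E'
from h import *
delta([.6023,.0752,.0900],down(np.radians(90)))
E
```

```text
shift cm [-5.28 10.34 -3.51] rv [ 0.    -0.003 -0.003] rows>= 2.910191549320956 0.03434300751732389
```

```bash
python3 -m handwheel '[-2,0.5,-1.5,0,0,0,2, -4,1.5,-3,0,0,0,2, -5.2,4,-3.5,0,0,0,2, -5.25,7,-3.5,0,0,0,2, -5.25,9.5,-3.5,0,0,0,2, -5.25,10.3,-3.5,0,0,0,2, -5.25,10.3,-3.5,0,0,0,2]'; python3 - <<'E'
from h import *
delta([.6023,.0752,.0575],down(np.radians(90)))
s=snap('wrist','w6.png'); p=manip.sense()['tcp_pos']
delta([.6023,.0752,.0575],down(np.radians(90)))
E
```

```text
t: 5.87
tcp_pos: [0.6023, 0.0754, 0.0892]
tool_rot: [-0.707, 0.003, 0.001, 0.707]
force: [0.2, -0.2, 0.8]
finger_gap: 0.302
shift cm [ 0.02  3.17 -0.02] rv [-0.    -0.003 -0.005] rows>= 0.75911403998522 0.050632996565131864
shift cm [-0.16  3.33 -0.02] rv [-0.    -0.003 -0.002] rows>= 0.7990116917464397 0.02744348259679363
```

View pics/w6.png

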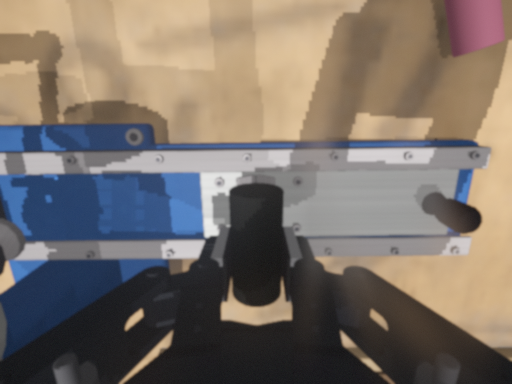

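```bash
python3 -m handwheel '[0,1,0,0,0,0,2, 0,2,0,0,0,0,2, 0,2.8,0,0,0,0,2, 0,3.2,0,0,0,0,2, 0,3.2,0,0,0,0,2]'; python3 - <<'E'
from h import *
delta([.6023,.0752,.0575],down(np.radians(90)))
print(manip.sense()['force'])
s=snap('wrist','w7.png')
E
```

```text
t: 6.33
tcp_pos: [0.6039, 0.0754, 0.058]
tool_rot: [-0.707, 0.002, -0.0, 0.707]
force: [0.1, -0.0, -2.0]
finger_gap: 0.306
shift cm [-0.16  0.05 -0.02] rv [-0.    -0.003 -0.002] rows>= 0.039813381913452135 0.027854048004989272
[ 0.12208836 -0.01417964 -1.95771321]
```

View pics/w7.png

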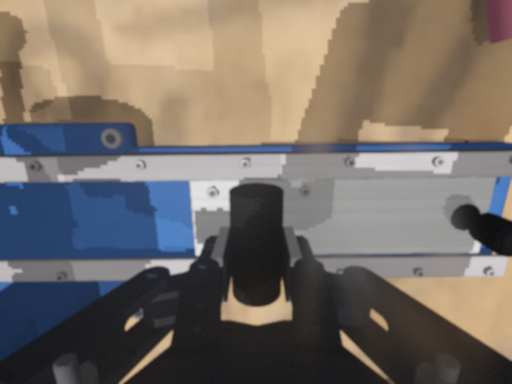

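```bash
python3 -m handwheel '[-0.15,0.1,0,0,0,0,2, -0.15,0.2,0,0,0,0,2, -0.15,0.2,0,0,0,0,2]'; python3 -m handwheel '[0,0,0,0,0,0,3.2, 0,0,0,0,0,0,4.2, 0,0,0,0,0,0,5, 0,0,0,0,0,0,5, 0,0,0,0,0,0,5]'; python3 -m handwheel '[0,-2,0,0,0,0,5, 0,-5,0,0,0,0,5, 0,-9,0,0,0,0,5, -0.5,-13,0,0,0,0,5, 2,-16,2,0,0,0,5, 5,-17,4,0,0,0,5, 5,-17,4,0,0,0,5]'; python3 - <<'E'
from h import *
s=snap('wrist','w8.png'); np.save('/tmp/d5.npy',s['depth'])
E
```

```text
t: 6.63
tcp_pos: [0.6031, 0.0754, 0.0572]
tool_rot: [0.707, -0.001, 0.001, -0.707]
force: [0.3, 0.6, -0.5]
finger_gap: 0.307
t: 7.05
tcp_pos: [0.6032, 0.0753, 0.0572]
tool_rot: [0.707, -0.001, 0.001, -0.707]
force: [-0.2, 0.4, -0.4]
finger_gap: 0.587
t: 7.63
tcp_pos: [0.661, 0.1181, 0.233]
tool_rot: [-0.706, -0.006, -0.007, 0.708]
force: [2.2, -0.7, -0.7]
finger_gap: 0.587
```

View pics/w8.png

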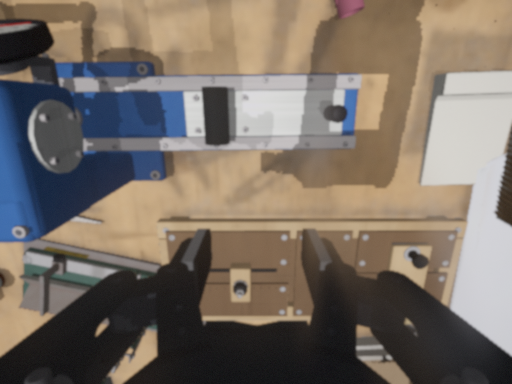

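```bash
python3 - <<'E'
from h import *
s=snap('wrist'); crop(s,160,60,400,170,'w8c.png',3)
P=np.array([[world(s,u,v) for u in range(195,240)] for v in range(80,152)]).reshape(-1,3)
T=P[(P[:,2]>.055)&(P[:,2]<.08)]; print(len(T),T.min(0),T.max(0),np.median(T,0)); print(cv2.fitLine(T[:,:2].astype(np.float32),2,0,.01,.01).ravel())
T=P[(P[:,2]>.046)&(P[:,2]<.08)];print(np.percentile(T,[1,99],axis=0))
P=np.array([[world(s,u,v) for u in range(315,355)] for v in range(95,130)]).reshape(-1,3)
T=P[(P[:,2]>.056)&(P[:,2]<.08)]; print(len(T),T.min(0),T.max(0),np.median(T,0))
k=np.median(T,0)
delta([k[0],k[1],.12],down(np.radians(90)))
E
```

```text
1391 [0.57121183 0.06237283 0.05500887] [0.62980917 0.08856363 0.06561392] [0.59888982 0.07635921 0.06215559]
[0.9999334  0.01153818 0.59951746 0.07608742]
[[0.57147232 0.06266713 0.05178069]
 [0.62922927 0.08864435 0.06488673]]
247 [0.58888072 0.19579118 0.05612364] [0.6061826  0.21377032 0.06239755] [0.59774027 0.2038564  0.06007725]
shift cm [-5.67 10.77  8.79] rv [ 0.    -0.001  0.002] rows>= 3.599908649865178 0.019970129849610035
```

View pics/w8c.png

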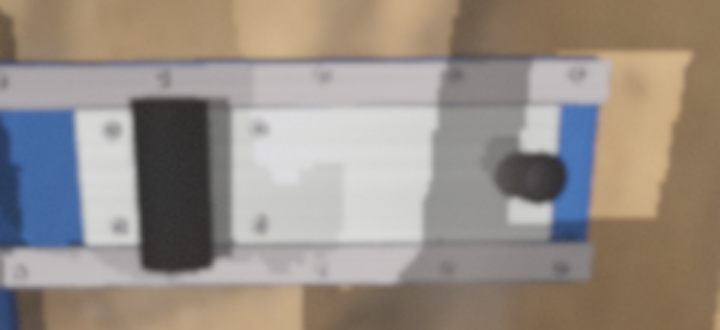

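```bash
python3 -m handwheel '[-1.5,1,2.3,0,0,0,6, -3,3,4.6,0,0,0,6, -4.5,6,7,0,0,0,6, -5.7,8.5,8.9,0,0,0,6, -5.7,10.8,8.9,0,0,0,6, -5.7,10.8,8.9,0,0,0,6]'; python3 - <<'E'
from h import *
delta([.5975,.2048,.048],down(np.radians(90)))
E
```

```text
t: 8.23
tcp_pos: [0.5899, 0.2042, 0.1131]
tool_rot: [0.708, -0.005, -0.005, -0.706]
force: [-0.5, -0.4, -1.3]
finger_gap: 0.707
shift cm [0.85 6.5  0.08] rv [ 0.003 -0.001 -0.014] rows>= 1.5718845894431652 0.1178243220498889
```

```bash
python3 -m handwheel '[0.4,1.5,0.05,0,0,0,6, 0.4,3,0.05,0,0,0,6, 0.4,4,0.05,0,0,0,6, 0.4,4,0.05,0,0,0,6]'; python3 - <<'E'
from h import *
delta([.5975,.2048,.048],down(np.radians(90)))
s=snap('wrist','w9.png')
delta([.5975,.2048,.048],down(np.radians(90)))
E
```

```text
t: 8.57
tcp_pos: [0.5989, 0.2036, 0.0772]
tool_rot: [0.707, -0.003, -0.0, -0.707]
force: [0.4, 0.3, -0.8]
finger_gap: 0.702
shift cm [-0.12  2.92  0.13] rv [ 0.001 -0.004 -0.005] rows>= 0.7020322724381 0.05137853786290567
shift cm [-0.2   3.03  0.1 ] rv [ 0.001 -0.004 -0.003] rows>= 0.7293581194269876 0.039398766631553284
```

View pics/w9.png

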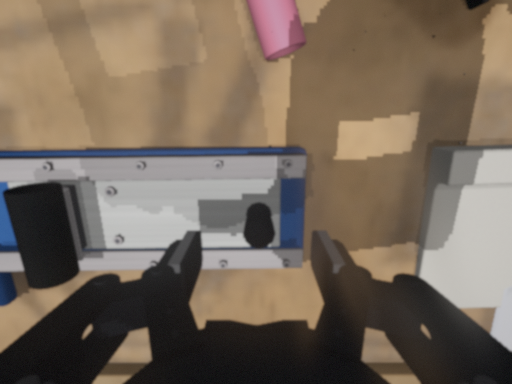

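Knob at (259,225) sits between the jaws (190…325); the tube lies in the vee at (42,235). Going down and closing on the knob.

```bash
python3 -m handwheel '[-0.15,1,0.1,0,0,0,6, -0.15,2,0.1,0,0,0,6, -0.15,2.7,0.1,0,0,0,6, -0.15,2.9,0.1,0,0,0,6, -0.15,2.9,0.1,0,0,0,4, -0.15,2.9,0.1,0,0,0,2.4, -0.15,2.9,0.1,0,0,0,1.5, -0.15,2.9,0.1,0,0,0,1.5, -0.15,2.9,0.1,0,0,0,1.5]' 30; python3 - <<'E'
from h import *
snap('wrist','w10.png')
E
```

```text
t: 9.37
tcp_pos: [0.5993, 0.2059, 0.0506]
tool_rot: [-0.707, 0.001, -0.001, 0.707]
force: [-0.1, -0.2, 1.2]
finger_gap: 0.201
```

View pics/w10.png

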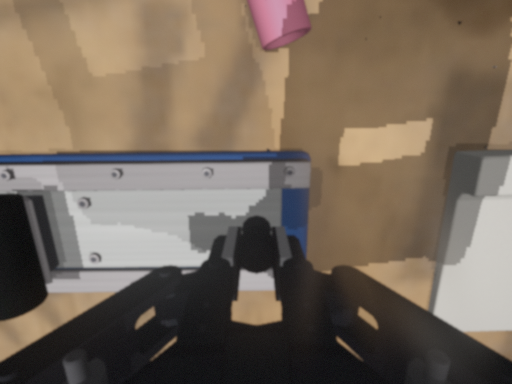

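```bash
python3 -m handwheel '[0,0,-0.4,0,0,0,1.5, 0,0,-1.2,0,0,0,1.5, 0,0,-2.4,0,0,0,1.5, 0,0,-3.6,0,0,0,1.5, 0.05,0,-4.8,0,0,0,1.5, 0.05,0,-6,0,0,0,1.5, 0.05,0,-7.2,0,0,0,1.5, 0.05,0,-8.4,0,0,0,1.5, 0.1,0,-9.4,0,0,0,1.5, 0.1,0,-10,0,0,0,1.5]';python3 -m handwheel '[0,0,-0.6,0,0,0,1.5, 0,0,-1.2,0,0,0,1.5, 0,0,-1.8,0,0,0,1.5, 0,0,-2.3,0,0,0,1.5, 0,0,-2.8,0,0,0,1.5, 0.05,0,-3.2,0,0,0,1.5, 0.05,0,-3.2,0,0,0,1.5]'
```

```text
t: 10.25
tcp_pos: [0.6002, 0.1038, 0.0505]
tool_rot: [0.707, -0.001, 0.002, -0.707]
force: [0.9, 2.4, 4.9]
finger_gap: 0.203
t: 10.83
tcp_pos: [0.6005, 0.072, 0.0505]
tool_rot: [0.707, -0.001, 0.001, -0.707]
force: [2.0, -1.6, 6.5]
finger_gap: 0.199
```

```bash
python3 -m handwheel '[0,0,-0.3,0,0,0,1.5, 0,0,-0.6,0,0,0,1.5, 0,0,-0.8,0,0,0,1.5, 0,0,-1.0,0,0,0,1.5, 0,0,-1.0,0,0,0,1.5]';python3 -m handwheel '[0,0,-0.2,0,0,0,1.5, 0,0,-0.4,0,0,0,1.5, 0,0,-0.6,0,0,0,1.5, 0,0,-0.6,0,0,0,1.5]'
```

```text
t: 11.25
tcp_pos: [0.6006, 0.0642, 0.0505]
tool_rot: [-0.706, 0.001, -0.002, 0.708]
force: [2.1, 6.4, 5.3]
finger_gap: 0.2
t: 11.58
tcp_pos: [0.6005, 0.0638, 0.0505]
tool_rot: [-0.704, 0.002, -0.004, 0.711]
force: [4.3, 24.9, 5.9]
finger_gap: 0.201
```

```bash
python3 -m handwheel '[0,0,0.3,0,0,0,1.5, 0,0,0.55,0,0,0,1.5, 0,0,0.55,0,0,0,1.5]';python3 -m handwheel '[0,0,0,0,0,0,3, 0,0,0,0,0,0,5, 0,0,0,0,0,0,6, 0,0,0,0,0,0,6]'; python3 -m handwheel '[0,-2,0,0,0,0,6, 0,-5,0,0,0,0,6, 0,-9,0,0,0,0,6, 0,-14,0,0,0,0,6, 0,-18,1,0,0,0,6, 3,-20,3,0,0,0,6, 5,-20,4,0,0,0,6, 5,-20,4,0,0,0,6]'; python3 - <<'E'
from h import *
s=snap('wrist','w11.png'); t=snap('top');crop(t,150,130,350,260,'top2.png')
t=snap('scene');crop(t,200,130,360,260,'sc3.png',5)
E
```

```text
t: 11.83
tcp_pos: [0.6006, 0.0642, 0.0506]
tool_rot: [-0.707, 0.0, -0.001, 0.707]
force: [1.0, 6.8, 5.2]
finger_gap: 0.2
t: 12.17
tcp_pos: [0.599, 0.0626, 0.0494]
tool_rot: [0.707, -0.002, 0.0, -0.707]
force: [-0.8, 0.6, 0.2]
finger_gap: 0.702
t: 12.83
tcp_pos: [0.6553, 0.1046, 0.2535]
tool_rot: [-0.707, -0.003, -0.004, 0.707]
force: [-0.4, -0.6, -0.1]
finger_gap: 0.703
```

View pics/w11.png

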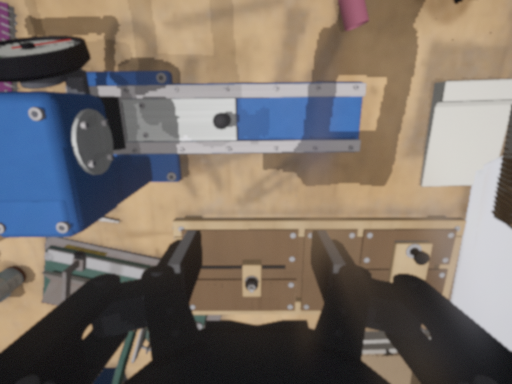

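View pics/sc3.png

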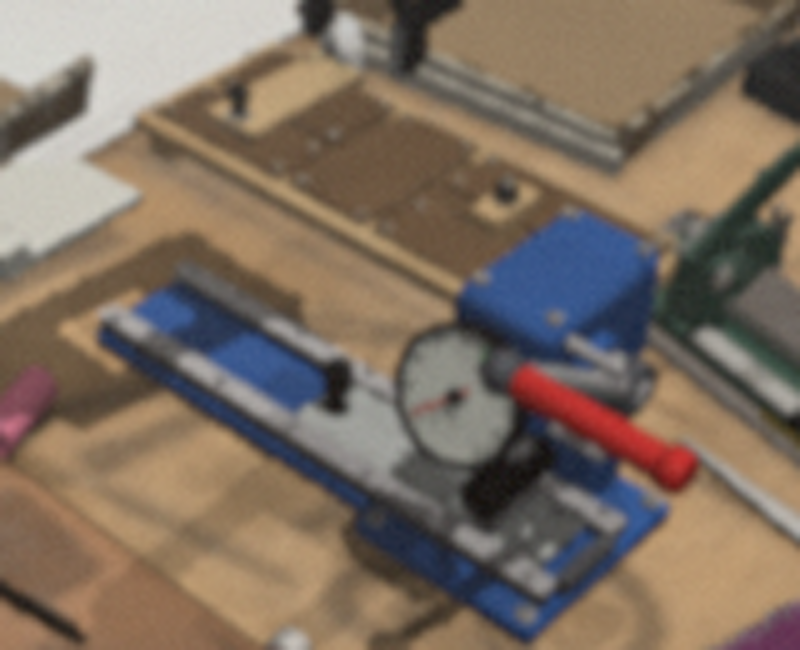

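View pics/top2.png

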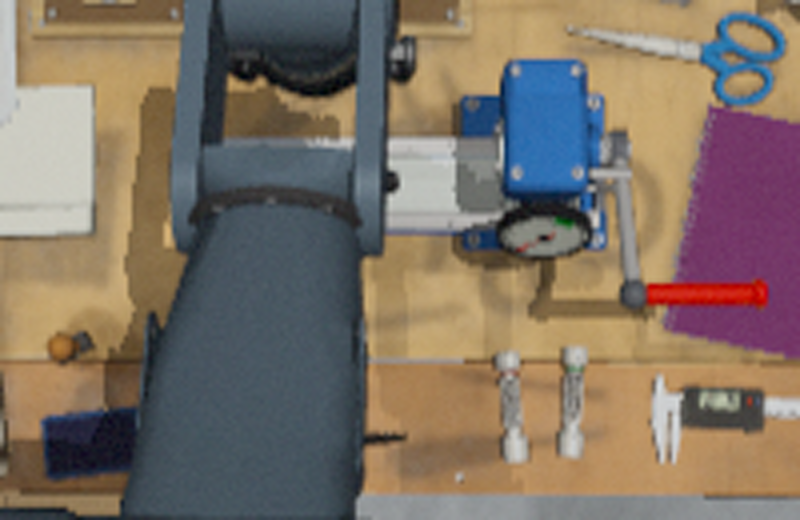

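```bash
python3 - <<'E'
from h import *
s=manip.sense();print(s['q'])
delta([.487,-.187,.31],down(0))
t=snap('top')
P=np.array([[world(t,u,v) for u in range(305,350)] for v in range(195,212)]).reshape(-1,3)
F=t['frame'][195:212,305:350].reshape(-1,3).astype(int); m=(F[:,0]>120)&(F[:,1]<60)&(P[:,2]>.2)
T=P[m];print(len(T),np.percentile(T,[2,50,98],axis=0))
w=snap('wrist')
P=np.array([[world(w,u,v) for u in range(200,245)] for v in range(100,140)]).reshape(-1,3)
T=P[(P[:,2]>.056)&(P[:,2]<.08)]; print(len(T),T.min(0),T.max(0),np.median(T,0))
E
```

```text
[-1.24160507e-02  5.72627039e-01  1.34364489e+00 -5.83099584e-04
  1.22912627e+00 -1.58025777e+00]
shift cm [-16.12  -6.05 -29.03] rv [ 0.003  1.568 -0.003] rows>= 8.093825542673976 12.547790452605089
178 [[ 0.47898841 -0.2256911   0.23390088]
 [ 0.48772446 -0.18441158  0.24004018]
 [ 0.49441096 -0.13911797  0.2449521 ]]
212 [0.59054144 0.05596353 0.05609169] [0.60723972 0.07310141 0.06268677] [0.5990591  0.06456531 0.0599855 ]
```

```bash
python3 -m handwheel '[-0.5,-2,-1,0,0.1,0,6, -1.5,-4,-2.5,0,0.22,0,6, -3,-6,-5,0,0.34,0,6, -4.5,-6,-8,0,0.46,0,6, -6,-6,-11,0,0.58,0,6, -7.5,-6,-14,0,0.7,0,6, -9,-6,-17,0,0.82,0,6, -10.5,-6,-20,0,0.94,0,6, -12,-6,-22,0,1.06,0,6, -13,-6,-23.5,0,1.18,0,6]'; python3 - <<'E'
from h import *
delta([.4875,-.187,.30],down(0))
E
```

```text
t: 13.92
tcp_pos: [0.5166, -0.1333, 0.3091]
tool_rot: [0.586, -0.398, 0.396, -0.585]
force: [0.9, -0.1, -0.1]
finger_gap: 0.698
shift cm [ 3.91  0.92 -4.69] rv [ 0.003  0.379 -0.001] rows>= 1.4802989243419873 3.035340991534123
```

```bash
python3 -m handwheel '[1,0,-1.2,0,0.1,0,6, 2,0.3,-2.4,0,0.22,0,6, 3,0.6,-3.6,0,0.33,0,6, 3.9,0.9,-4.7,0,0.38,0,6, 3.9,0.9,-4.7,0,0.38,0,6, 3.9,0.9,-4.7,0,0.38,0,6]'; python3 - <<'E'
from h import *
delta([.4875,-.187,.230],down(0))
w=snap('wrist','w12.png')
t=snap('scene');crop(t,200,130,360,260,'sc4.png',5)
E
```

```text
t: 14.42
tcp_pos: [0.4896, -0.1854, 0.3003]
tool_rot: [0.502, -0.499, 0.497, -0.502]
force: [0.0, 0.9, 0.3]
finger_gap: 0.705
shift cm [ 0.17  7.03 -0.2 ] rv [ 0.002  0.007 -0.002] rows>= 1.6879560529685054 0.06005411378574662
```

View pics/w12.png

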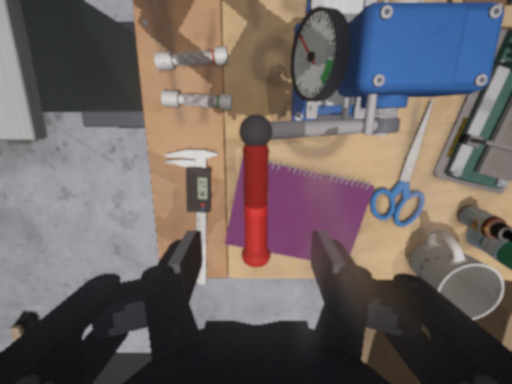

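View pics/sc4.png

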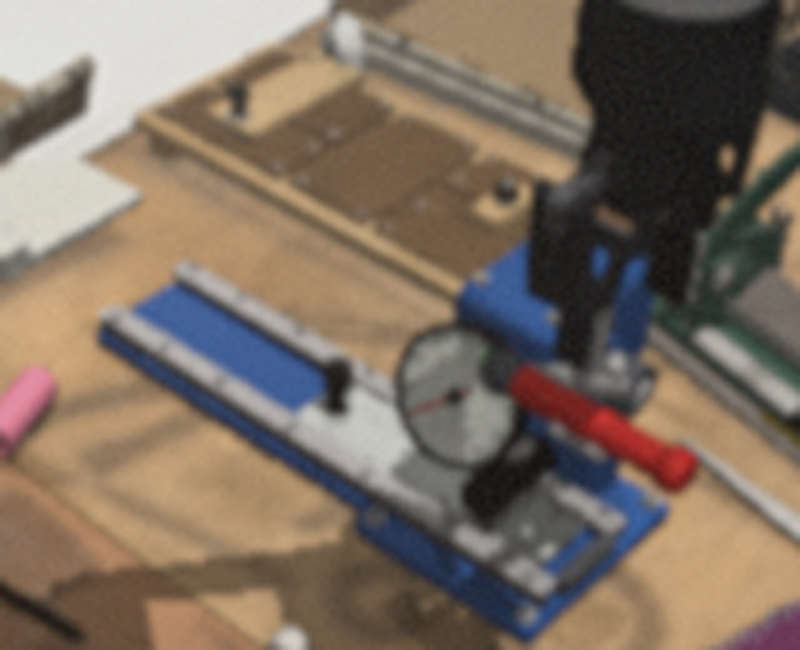

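```bash
python3 - <<'E'
from h import *
w=snap('wrist')
for u,v in [(256,150),(256,255),(243,200),(269,200)]: print(onz(w,u,v,.232),world(w,u,v))
print(world(w,375,125),world(w,370,105))
E
python3 -m handwheel '[0.05,2,-0.1,0,0,0,6, 0.1,4,-0.15,0,0.007,0,6, 0.1,6,-0.15,0,0.007,0,6, 0.1,6.9,-0.15,0,0.007,0,6, 0.1,6.9,-0.15,0,0.007,0,6]'; python3 - <<'E'
from h import *
w=snap('wrist','w13.png')
delta([.4875,-.187,.230],down(0))
E
```

```text
[ 0.49168591 -0.14064285  0.232     ] [ 0.49167253 -0.13934302  0.24138568]
[ 0.49243171 -0.22350696  0.232     ] [ 0.49237767 -0.21770838  0.24229309]
[ 0.48235223 -0.17786471  0.232     ] [ 0.48249946 -0.17682033  0.23517121]
[ 0.5016886 -0.1776921  0.232    ] [ 0.5133539  -0.25037968  0.01069358]
[ 0.60363064 -0.12604713  0.16032757] [ 0.58871621 -0.10854044  0.18048726]
t: 14.98
tcp_pos: [0.4883, -0.1849, 0.2301]
tool_rot: [-0.501, 0.501, -0.498, 0.5]
force: [0.2, -0.1, -0.6]
finger_gap: 0.702
shift cm [ 0.15  0.15 -0.17] rv [ 0.002  0.002 -0.001] rows>= 0.06392512802052593 0.02453314281380581
```

View pics/w13.png

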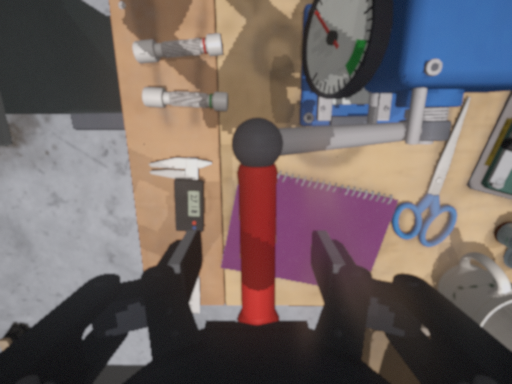

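```bash
python3 -m handwheel '[0,0,0.1,0,0,0,4, 0,0,0.1,0,0,0,2.5, 0,0,0.1,0,0,0,1.5, 0,0,0.1,0,0,0,1.4, 0,0,0.1,0,0,0,1.4, 0,0,0.1,0,0,0,1.4]' 40; python3 - <<'E'
from h import *
w=snap('wrist','w14.png')
print(manip.sense())
E
```

```text
t: 15.53
tcp_pos: [0.4891, -0.1866, 0.2328]
tool_rot: [0.501, -0.5, 0.499, -0.5]
force: [-4.7, -0.6, 4.4]
finger_gap: 0.2
{'t': 15.5833, 'q': array([-0.57704227,  0.41290986,  1.70171201, -0.00221845,  1.02842232,
       -0.57771675]), 'qd': array([ 0.00043661,  0.00050326, -0.00032731,  0.00111509, -0.000285  ,
       -0.00062435]), 'tau': array([  1.4741642 , -34.38949585, -16.38485134,   1.00786831,
        -1.03747074,   0.13513564]), 'tcp_pos': array([ 0.48911094, -0.18657494,  0.23277328]), 'tool_rot': array([ 0.50121767, -0.49990765,  0.49918074, -0.49969168]), 'force': array([-6.57365449, -1.49699577,  4.62807866]), 'ft_torque': array([-0.19177441,  0.79461478,  0.14533584]), 'finger_gap': 0.19976220682725446}
```

View pics/w14.png

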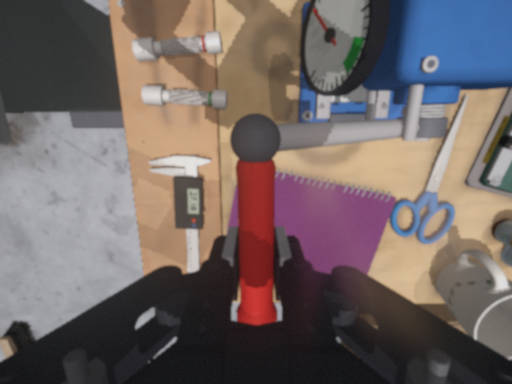

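```bash
python3 -m handwheel '[0,0.6,-0.4,0,0,0,1.4, 0,1.3,-0.8,0,0,0,1.4, 0,2.6,-1.5,0,0,0,1.4, 0,4,-2,0,0,0,1.4, 0,5.5,-2.4,0,0,0,1.4, 0,7,-2.6,0,0,0,1.4, 0,8.4,-2.7,0,0,0,1.4, 0,9.9,-2.65,0,0,0,1.4, 0,10.7,-2.55,0,0,0,1.4, 0,10.7,-2.55,0,0,0,1.4]'; python3 - <<'E'
from h import *
w=snap('wrist','w15.png');t=snap('scene');crop(t,200,130,360,260,'sc5.png',5)
s=manip.sense();print(s['tcp_pos'],s['force'])
E
```

```text
t: 16.42
tcp_pos: [0.4637, -0.1867, 0.1241]
tool_rot: [0.501, -0.5, 0.499, -0.5]
force: [-6.4, -3.7, 3.8]
finger_gap: 0.201
[ 0.46358523 -0.18675509  0.12507155] [-7.35866609 -3.65152695  4.68340321]
```

View pics/w15.png

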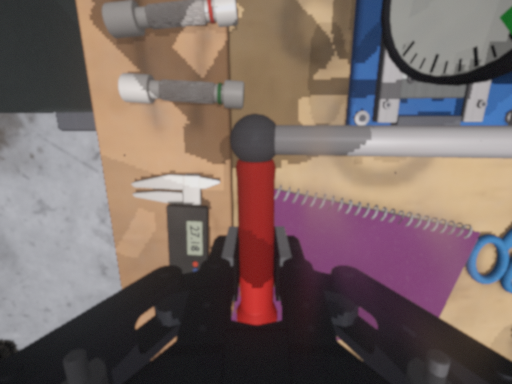

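View pics/sc5.png

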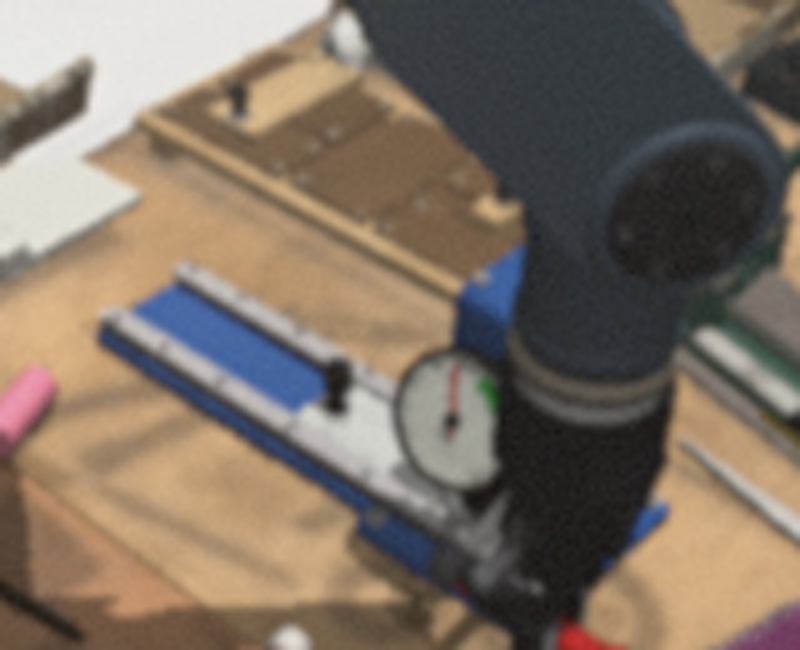

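```bash
python3 -m handwheel '[0,0.7,0.1,0,0,0,1.4, 0,1.5,0.35,0,0,0,1.4, 0,2.2,0.5,0,0,0,1.4, 0,2.9,0.75,0,0,0,1.4, 0,3.6,1,0,0,0,1.4, 0,4.3,1.25,0,0,0,1.4, 0,4.7,1.4,0,0,0,1.4, 0,4.7,1.4,0,0,0,1.4]'; python3 - <<'E'
from h import *
t=snap('scene');crop(t,200,130,360,260,'sc6.png',5)
s=manip.sense();print(s['tcp_pos'],s['force'])
E
```

```text
t: 17.18
tcp_pos: [0.4769, -0.1866, 0.0814]
tool_rot: [0.502, -0.5, 0.498, -0.5]
force: [-14.6, -2.1, 32.8]
finger_gap: 0.202
[ 0.47679972 -0.18661469  0.0815581 ] [-13.01897271  -2.15075399  30.2230462 ]
```

View pics/sc6.png

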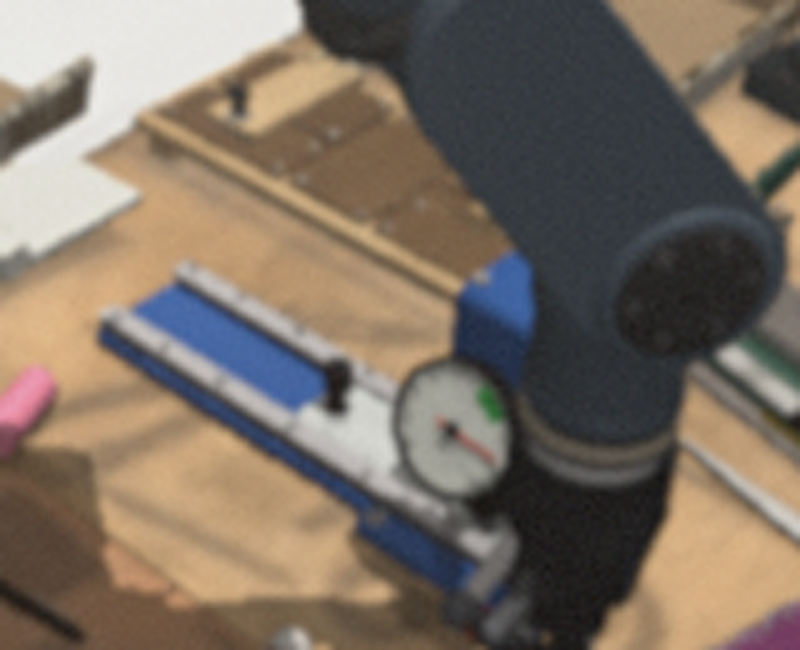

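```bash
python3 -m handwheel '[0,0,0,0,0,0,1.4, 0,0,0,0,0,0,1.4, 0,-1.1,-0.4,0,0,0,1.4, 0,-2.5,-0.9,0,0,0,1.4, 0,-4,-1.3,0,0,0,1.4, 0,-5.5,-1.5,0,0,0,1.4, 0,-7,-1.55,0,0,0,1.4, 0,-8.4,-1.45,0,0,0,1.4, 0,-9.9,-1.25,0,0,0,1.4, 0,-11.4,-0.85,0,0,0,1.4]'; python3 -m handwheel '[0,-1.2,0.5,0,0,0,1.4, 0,-2.4,1.1,0,0,0,1.4, 0,-3.4,1.6,0,0,0,1.4, 0,-4,2,0,0,0,1.4, 0,-4.1,2,0,0,0,1.4, 0,-4.1,2,0,0,0,1.4]'; python3 - <<'E'
from h import *
t=snap('scene');crop(t,200,130,360,260,'sc7.png',5);w=snap('wrist','w16.png')
s=manip.sense();print(s['tcp_pos'],s['force'])
E
```

```text
t: 18.07
tcp_pos: [0.4694, -0.1867, 0.1935]
tool_rot: [0.501, -0.5, 0.5, -0.5]
force: [-2.6, -1.2, 3.2]
finger_gap: 0.198
t: 18.57
tcp_pos: [0.4892, -0.1865, 0.2329]
tool_rot: [0.501, -0.5, 0.499, -0.5]
force: [-5.0, -2.6, -0.4]
finger_gap: 0.198
[ 0.48915087 -0.18651753  0.23291763] [-4.62032351 -2.48954959 -0.52051553]
```

View pics/sc7.png

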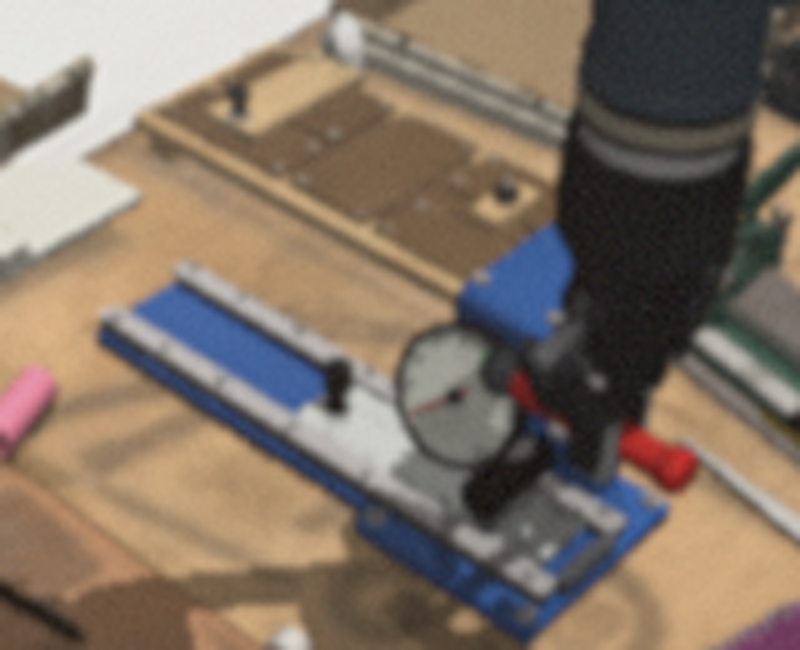

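View pics/w16.png

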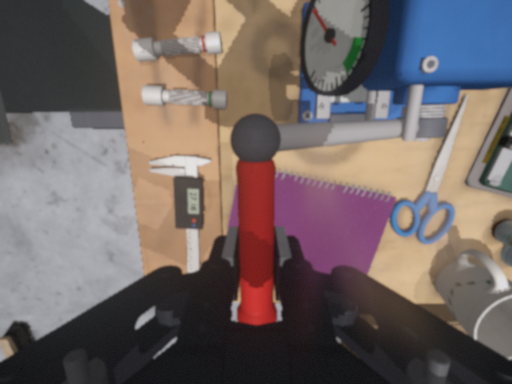

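```bash
python3 -m handwheel '[0,0.6,-0.4,0,0,0,1.4, 0,1.3,-0.8,0,0,0,1.4, 0,2.6,-1.5,0,0,0,1.4, 0,4,-2,0,0,0,1.4, 0,5.5,-2.4,0,0,0,1.4, 0,7,-2.6,0,0,0,1.4, 0,8.4,-2.7,0,0,0,1.4, 0,9.9,-2.65,0,0,0,1.4, 0,11.4,-2.45,0,0,0,1.4, 0,11.9,-2.35,0,0,0,1.4]'; python3 -m handwheel '[0,0.3,0.1,0,0,0,1.4, 0,0.5,0.15,0,0,0,1.4, 0,0.5,0.15,0,0,0,1.4]'; python3 - <<'E'
from h import *
t=snap('scene');crop(t,265,190,315,240,'sc8.png',12)
s=manip.sense();print(s['tcp_pos'],s['force'])
E
```

```text
t: 19.5
tcp_pos: [0.4658, -0.1867, 0.113]
tool_rot: [0.501, -0.5, 0.499, -0.5]
force: [-6.1, -3.4, 5.1]
finger_gap: 0.198
t: 19.75
tcp_pos: [0.4669, -0.1867, 0.1089]
tool_rot: [0.501, -0.5, 0.499, -0.5]
force: [-7.6, -4.6, 4.5]
finger_gap: 0.2
[ 0.4668144  -0.18669689  0.10904992] [-7.78516798 -4.26452665  3.94529835]
```

View pics/sc8.png

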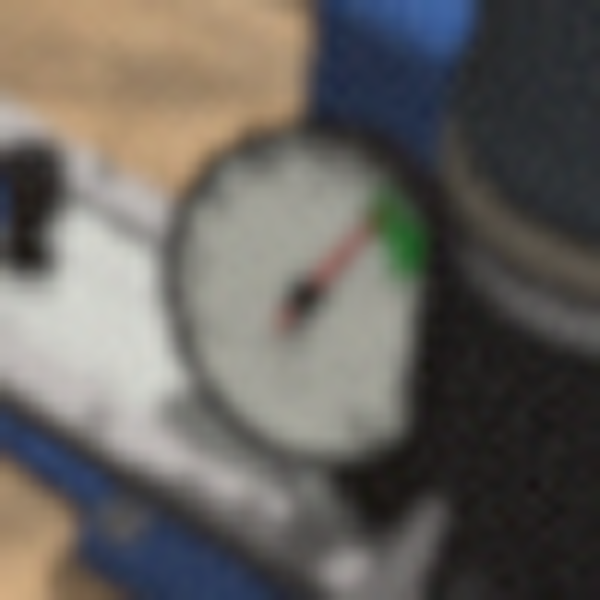

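```bash
python3 -m handwheel '[0,0.25,0.07,0,0,0,1.4, 0,0.45,0.13,0,0,0,1.4, 0,0.45,0.13,0,0,0,1.4, 0,0.45,0.13,0,0,0,1.4, 0,0.45,0.13,0,0,0,1.4, 0,0.45,0.13,0,0,0,1.4]'; python3 - <<'E'
from h import *
t=snap('scene');crop(t,265,190,315,240,'sc9.png',12)
s=manip.sense();print(s['tcp_pos'],s['force'])
E
```

```text
t: 20.3
tcp_pos: [0.468, -0.1867, 0.1048]
tool_rot: [0.501, -0.5, 0.499, -0.5]
force: [-8.9, -4.4, 4.0]
finger_gap: 0.202
[ 0.46796266 -0.18667689  0.10481235] [-7.53958796 -3.42468808  3.93027245]
```

View pics/sc9.png

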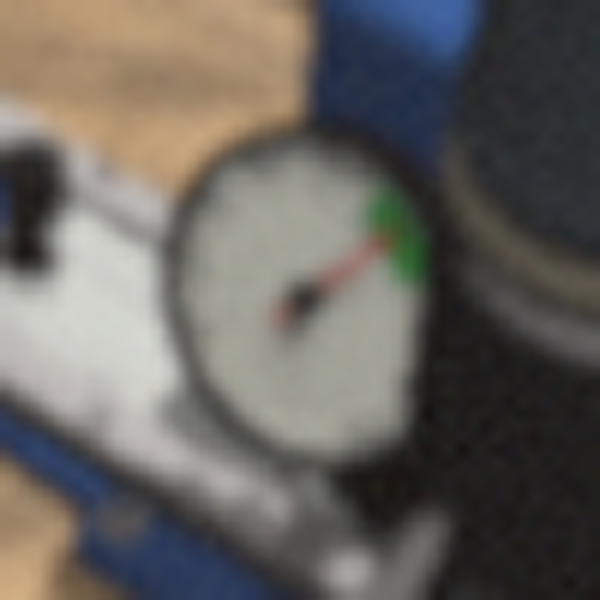

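```bash
python3 -m handwheel '[0,0,0,0,0,0,1.4, 0,0,0,0,0,0,1.4, 0,0,0,0,0,0,1.4, 0,0,0,0,0,0,1.4, 0,0,0,0,0,0,1.4, 0,0,0,0,0,0,1.4, 0,0,0,0,0,0,1.4, 0,0,0,0,0,0,1.4, 0,0,0,0,0,0,1.4, 0,0,0,0,0,0,1.4]'; python3 - <<'E'
from h import *
t=snap('scene');crop(t,265,190,315,240,'sc10.png',12);t=snap('top');crop(t,150,130,350,260,'top3.png')
E
```

```text
t: 21.18
tcp_pos: [0.468, -0.1867, 0.1049]
tool_rot: [0.501, -0.5, 0.499, -0.5]
force: [-8.2, -4.7, 4.2]
finger_gap: 0.199
```

View pics/sc10.png

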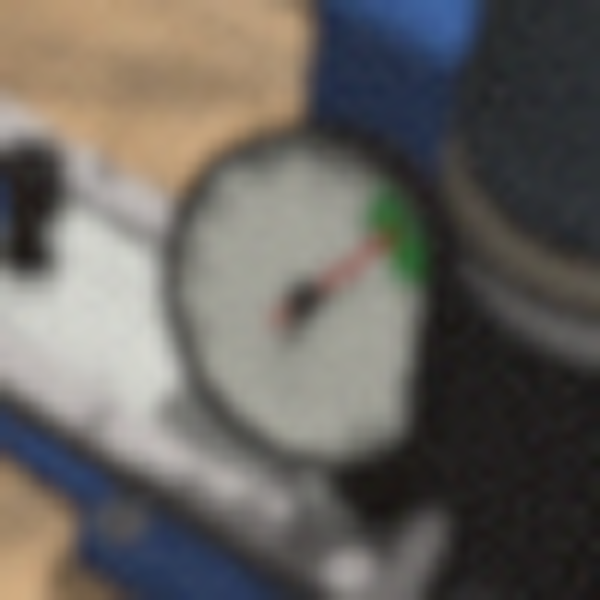

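View pics/top3.png

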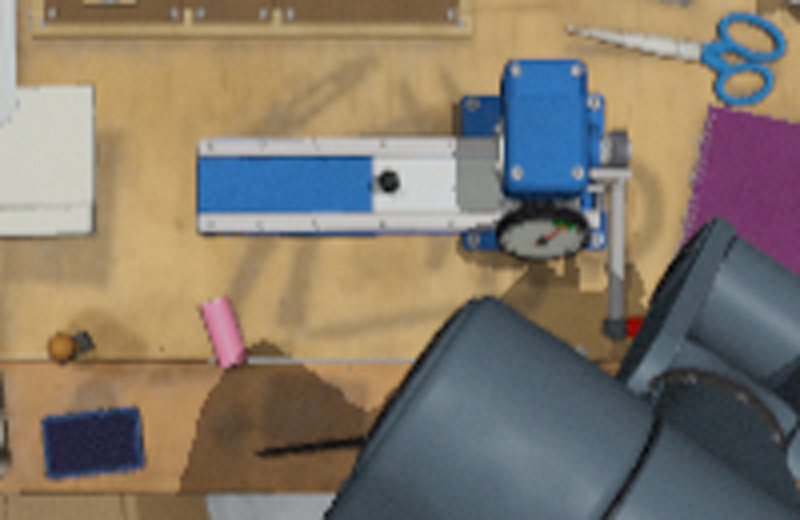

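The needle stays in the middle of the green band (needle tip at about (390,237) in the crop), the knob is still at home, and the stamp hasn't moved. I'm handing in.

```bash
python3 -c "
from station import manip
print(manip.sign_off())"
```

```text
the job is handed in; nothing more can be done
None
```

The job is handed in with the gripper holding the red handle and the dial needle in the middle of the green band. It took about 21 s of the 70 s allowed.

- **Tube:** I laid the black tube in the vee. Depth readings put its centre within about 2 mm of the vee's centre and 0.01 rad off its direction.
- **Shuttle:** I pushed it by the knob until it met its stop at about 25 N. The knob moved about 140–141 mm; its exact starting position wasn't measured, so I took "home" from the stop.
- **Full stroke:** The lever went to its stop at about 30 N with the needle past the green, then all the way back up with the needle at zero. The tube was still in the cradle under the foot.
- **Final hold:** The needle did not move over about a second of holding, and the wrist force was about 10 N.

**Checks that disagreed or could not be made:**
- The top and wrist cameras differed by about 5 mm on where the handle and cradle were, which made no difference to the work.
- The tube under the foot was hidden from view during the last hold, so I last saw it with the lever back up.
- The arm hid the gauges and caliper in the last top picture. They looked undisturbed in the earlier wrist views, and the stamp was undisturbed in that last picture.

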